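# Wedge the candlestick together

### The job

Put the brass candlestick together: take the stem from the wooden rack, stand its tapered shank in the socket of the stone foot on the chopping board, and tap it down firmly until friction alone holds it, but not so hard that the stone could split. Then lift the whole candlestick by its stem, so that the foot hangs from it, and set it down gently, upright and wholly on the round cork mat. Leave the mug, the pepper mill and the fruit bowl where they are.

Things in the scene. Friction and masses are not known exactly. Their poses are not given: they have to be found in the camera images.
- stem_grip (a point): Middle of the candlestick stem's brass pillar (z = along the stem, up), 24 mm diameter, 90 mm long with a flat top; 45 mm below that top, 45 mm above the collar (38 mm across, 6 mm thick) and 91 mm above the shank's tip. Whole stem 136 mm tall, about 0.22 kg. It starts upright in the rack, resting on its collar, tip 10 mm above the worktop.
- stem_tip (a point): Centre of the small lower end of the stem's steel tapered shank (z = along the stem, up). The shank is 40 mm long, 16 mm diameter at the tip, 27 mm at the top under the collar, 8 degrees a side.
- rack_mouth (a point): Centre of the top of the rack's hole. The rack is a fixed wooden block 80 x 80 mm, 50 mm tall, with a loose 30 mm hole through it; the stem stands in it at the start and lifts straight out.
- foot: Loose round foot of dark green stone, 92 mm diameter, 50 mm tall, 0.63 kg (up to 20 percent more or less), too wide to grip; origin at the centre of its underside, z up. The joint holds against pulling out about half of the greatest force it was driven in with: 14 to 20 N lets it carry the foot. The stone may split when it is pressed on the board with over 36 N (its weight included).
- socket (a point): Centre of the foot's top face, 50 mm above its underside, over the brass bush with the tapered bore (22 mm wide at its mouth, 8 degrees a side). Put in loosely, the shank stops with its tip about 23 mm above the foot's underside, but the bush sits up to 8 mm higher or lower (this point does not show it). From there resistance grows by 10 to 20 N per mm; the collar never reaches the stone.
- board: Fixed wooden chopping board, 250 x 260 mm, 15 mm thick, on which the foot stands at the start; origin at the centre of its underside.
- mat_top (a point): Centre of the top face of the round cork mat, fixed on the worktop, 144 mm diameter, 8 mm thick.
- mug: White mug, 76 mm diameter, 85 mm tall, origin at the centre of its underside; to be left alone.
- mill: Dark wooden pepper mill, 54 mm diameter, 124 mm tall, origin at the centre of its underside; to be left alone.
- bowl: Wooden bowl with fruit, 144 mm diameter, 72 mm tall with the fruit, origin at the centre of its underside; to be left alone.
Mind the look-alikes: they are no part of the job. Of the things that look like the part that bears mat_top, the smallest one is meant.

How it is judged:
By the outcome, as a careful person would: the job done as asked, in the order asked, and still so for the second after the job is handed in, with the robot touching nothing.
It also fails if it takes over 72 s, if anything falls off the work surface, if the arm or the gripper's body presses on something with over 40 N, if the wrist force passes 120 N, or if a joint passes its speed limit or range.

### The arm

A 7-joint arm with a two-finger parallel gripper is mounted at the origin on the work surface. World frame = base frame: x ahead of the robot, y to its left, z up, the work surface at z = 0. Lengths are in m, angles in rad, forces in N, time in s.
With the tool pointing down it reaches from about 0.425 to 0.925 m from the base axis. Payload 6.8 kg.
Tool frame: the origin (TCP) lies midway between the tips of the shut fingers; the grasp point (between the pads) lies 19 mm behind it; z points along the fingers, y is the line along which they close (so a half turn about z gives the same grasp; the last joint's range is limited). The gripper opens to 85 mm and grips with 20 to 120 N. Pads are 22 mm wide; open, the fingers measure 114 mm over their backs; the gripper's body (76 mm by 85 mm) begins 54 mm behind the grasp point. The pads swing forward as they close: fully open they stand 13 mm farther back than shut.
Start: joints at [-1.225, 0.477, 0.022, 1.555, -0.011, 1.109, -0.083], TCP at [0.296, 0.607, 0.192] pointing down, gripper open.
Joint ranges: [-2.96, 2.96], [-0.34, 2.1], [-1.41, 1.46], [0.24, 2.44], [-1.37, 4.51], [0.17, 1.92], [-2.96, 2.96]. Speed limits (rad/s): [2.39, 2.39, 3.14, 3.14, 3.14, 3.14, 3.14].

### API

Orientations are given as a 3x3 rotation matrix whose columns are the frame's x, y, z axes.
In Python, from workcell import env gives the robot as it stands.
- The arm moves only by the shell command python3 -m inch 'ROWS' [FORCE]. ROWS is JSON, a list of rows, each an object with "xyz": the shift along the tool's x, y, z in mm, a list of three; "turn": the turn, a rotation vector about the tool's x, y, z in degrees, a list of three; "hand": the closure, from 0 (fully open) to 1 (shut). In form: [{"xyz": [dx, dy, dz], "turn": [ax, ay, az], "hand": hand}, ...]. A call has 1 to 5 rows; each row is the pose to reach, as a shift and turn from the pose commanded when the call began, along the tool's axes at that moment; what a row does not reach only later rows make up. A row lasts 1/12 s, in which the tool goes at most 41.7 mm and 7.16 degrees, less where a joint would pass 70% of its speed; a pose out of reach is approached as far as the arm can. A call with a gripper value outside its range is refused whole. The fingers move at their own pace and stop on an object; FORCE is the grip in N (left out, the last holds). Time passes only in rows, so rows that repeat a pose let the fingers close. It gives the time, the measured TCP pose, the force, the opening and the grip force at its end, in the units of the state.
- env.get_state(): the state, without advancing time (a new reading comes with each control period).
- env.capture(name): name is "scene" or "top" or "wrist"; returns the picture (480x640x3 uint8, red, green, blue); there is no depth.
- env.get_calibration(name): a dict with "fx", "fy", "cx", "cy" (pixels), "position" and "attitude" of the camera in the world; the wrist camera has in their place "tool_from_camera" (4x4, takes a point from camera to tool coordinates, whose origin is the TCP and whose axes are the flange's). Camera axes: x right, y down, z forward; pixel columns grow to the right and rows downward; lengths in m; the calibration is good to about 2 mm. A picture is of the moment at which its call begins: read the wrist's pose just before it. get_calibration takes no time and is no camera call.
- env.finish_job(): hands the job in; it is judged then, once.
The state is a dict: "t": time; "joint_positions": joint angles; "qvel": joint speeds; "effort": joint torques, N m; "tcp_pos": TCP position; "eef_rot": TCP orientation; "contact_force": force on the tool from outside, world axes, zero at the start; "torque": the same for the moment, N m; "opening": opening from 0.0 (shut) to 1.0 (fully open); "grip_force": force on a finger pad.
Only numpy, scipy, OpenCV 4.12 (cv2) and the standard library are available. Lean on these libraries where they do the work, as an engineer would, in place of code of your own. Each camera call takes 0.05 s, during which the arm holds its last target. There are 200 camera calls.

## Working session

There is one attempt and no reset: what is moved stays moved. The work goes in short steps, Python scripts to look and compute and a shell command to move; the robot and the scene stay as the last step left them, time stands still between calls to the robot, and variables do not carry over. Pictures are saved under pics/ and viewed, at most 10 in all, crops included, and the job is handed in when it is done.

```bash
ls; mkdir -p pics; python3 - <<'E'
from workcell import env
import cv2,numpy as np
for n in("scene","top"):
    im=env.capture(n); cv2.imwrite(f"pics/{n}0.png",im[:,:,::-1]); c=env.get_calibration(n); print(n,c)
print(env.get_calibration("wrist"))
s=env.get_state();print(s)
E
```

```text
pics
scene {'fx': 602.5538802599991, 'fy': 602.5538802599991, 'cx': 311.56808595451804, 'cy': 246.25749033369055, 'position': array([ 1.48702644, -0.57823971,  0.84758031]), 'attitude': array([[ 0.57726335,  0.43638076, -0.69017306],
       [ 0.81628613, -0.33020591,  0.47396309],
       [-0.02107085, -0.83698022, -0.54682733]])}
top {'fx': 583.8367137423353, 'fy': 583.8367137423353, 'cx': 324.92575151334415, 'cy': 233.04925508296031, 'position': array([0.31392766, 0.0658043 , 1.32843215]), 'attitude': array([[ 0.0112455 , -0.9832358 ,  0.1819915 ],
       [-0.99989997, -0.00949583,  0.01048257],
       [-0.00857868, -0.18209117, -0.98324423]])}
{'fx': 420.2336788814883, 'fy': 420.2336788814883, 'cx': 317.19691040586235, 'cy': 236.3691613291012, 'tool_from_camera': array([[-5.14510207e-05, -9.63415476e-01, -2.68012348e-01,
         6.79124298e-02],
       [ 9.99999559e-01, -3.01020286e-04,  8.90095572e-04,
         2.31366648e-05],
       [-9.38209002e-04, -2.68012184e-01,  9.63415066e-01,
        -1.81808357e-01],
       [ 0.00000000e+00,  0.00000000e+00,  0.00000000e+00,
         1
[... 163 characters left out ...]
array([-1.34540440e-03, -7.07328762e-05,  1.80325334e-04, -1.84090702e-03,
        4.79852128e-04, -9.46244441e-05, -4.19667573e-04]), 'effort': array([ 2.86585608e-03, -5.97756314e+01,  1.61300596e+00, -2.81958622e+01,
        1.28531578e-02,  4.99548813e-03,  2.65222830e-07]), 'tcp_pos': array([0.29569457, 0.60614325, 0.19103509]), 'eef_rot': array([[-8.98786607e-01,  4.38386027e-01, -5.70431490e-04],
       [ 4.38386377e-01,  8.98785392e-01, -1.48481241e-03],
       [-1.38225525e-04, -1.58459891e-03, -9.99998735e-01]]), 'contact_force': array([ 0.41157783,  0.25908673, -0.00807664]), 'torque': array([-0.02052671,  0.03737135, -0.01404098]), 'grip_force': 0.0, 'opening': 1.001395048795236}
```

View pics/scene0.png

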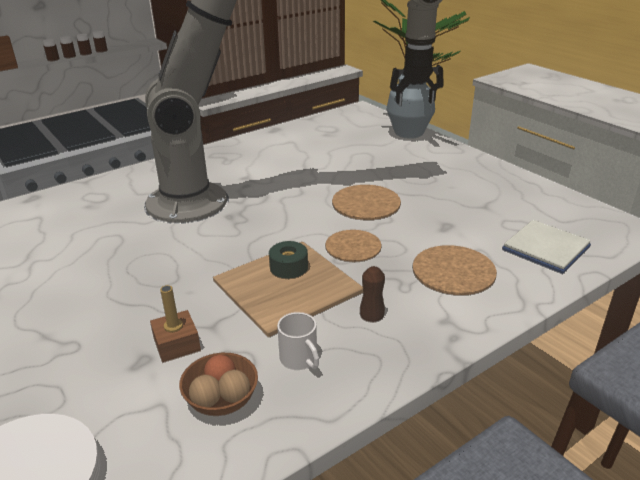

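View pics/top0.png

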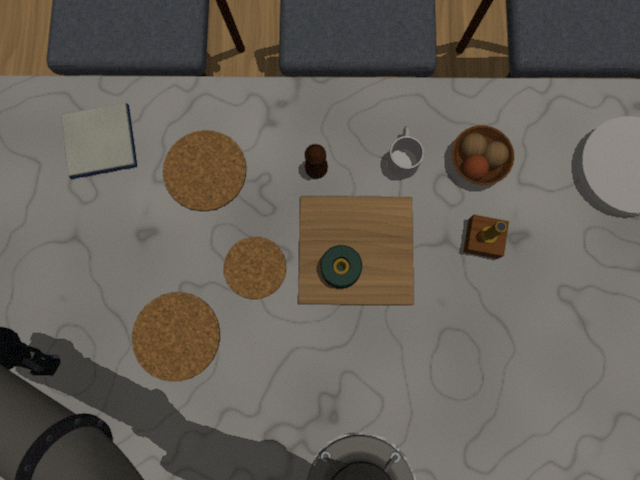

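The scene view shows the stem in the rack at (170,305), the green foot on the board at (288,258), and three cork mats at (366,201), (353,245) and (454,269). In the top view the rack is at (487,237), the stem top at (500,228), and the foot at (341,266). The top-view mats are at (255,267), (205,170) and (176,336); (255,267) is the smallest. Possible mix-ups for the stem are only the mill at top (316,160), which is dark wood. I'll choose the brass stem in the rack and the smallest mat, and check with a close crop.

```bash
cat > h.py <<'E'
import numpy as np,cv2
from workcell import env
def ray(n,u,v,s=None):
    c=env.get_calibration(n); d=np.array([(u-c['cx'])/c['fx'],(v-c['cy'])/c['fy'],1.])
    if n=="wrist":
        T=c['tool_from_camera'];R=s['eef_rot']
        return R@T[:3,3]+s['tcp_pos'],R@T[:3,:3]@d
    return np.array(c['position']),np.array(c['attitude'])@d
def atz(n,u,v,z,s=None):
    p,d=ray(n,u,v,s); return p+d*(z-p[2])/d[2]
def blob(im,lo,hi,seed,k=3):
    m=cv2.inRange(cv2.cvtColor(im,cv2.COLOR_RGB2HSV),lo,hi)
    m=cv2.morphologyEx(m,cv2.MORPH_OPEN,np.ones((k,k)))
    n,l,st,ce=cv2.connectedComponentsWithStats(m)
    i=l[seed[1],seed[0]]; return st[i],ce[i]
def totool(p,s=None):
    s=s or env.get_state(); return s['eef_rot'].T@(np.array(p)-s['tcp_pos'])*1000
E
python3 - <<'E'
from h import *
np.set_printoptions(precision=4,suppress=True)
im=cv2.imread("pics/top0.png")[:,:,::-1]; sc=cv2.imread("pics/scene0.png")[:,:,::-1]
for nm,p in (("mat",(255,267)),("m2",(205,170)),("m3",(176,336))):
    st,ce=blob(im,(5,90,60),(25,255,255),p)
    l=atz("top",st[0],ce[1],.008);r=atz("top",st[0]+st[2],ce[1],.008)
    print(nm,st,atz("top",*ce,.008),np.linalg.norm(l-r))
print("foot",atz("top",341,266,.065),"scene",atz("scene",288,251,.065))
print("stemtop",atz("top",500,228,.146),"scene",atz("scene",167,289,.146))
print("board",atz("top",356,250,.015)); print("mill",atz("top",316,158,.1),"mug",atz("top",407,152,.085),"bowl",atz("top",484,155,.05))
a=cv2.resize(im[190:290,430:540],None,fx=4,fy=4); b=cv2.resize(im[220:320,215:380],None,fx=3,fy=3)
b=cv2.copyMakeBorder(b,0,100,0,0,cv2.BORDER_CONSTANT)
c=np.hstack([a[:,:300+0],b])[:, :800] if 0 else None
cv2.imwrite("pics/crop1.png",np.hstack([cv2.resize(a,(330,300)),b[:300,:460]])[:,:,::-1])
E
```

```text
mat [ 224  237   62   62 3041] [0.4772 0.2394 0.008 ] 0.14137168601068076
m2 [ 163  131   83   80 5242] [0.7057 0.3654 0.008 ] 0.19551946882386165
m3 [ 132  292   88   89 6115] [0.3207 0.4108 0.008 ] 0.19685233549295797
foot [0.4751 0.0435 0.065 ] scene [0.4825 0.0441 0.065 ]
stemtop [ 0.5468 -0.2817  0.146 ] scene [ 0.556 -0.281  0.146]
board [0.5185 0.0087 0.015 ]
mill [0.7084 0.1004 0.1   ] mug [ 0.7288 -0.1011  0.085 ] bowl [ 0.7349 -0.2809  0.05  ]
```

View pics/crop1.png

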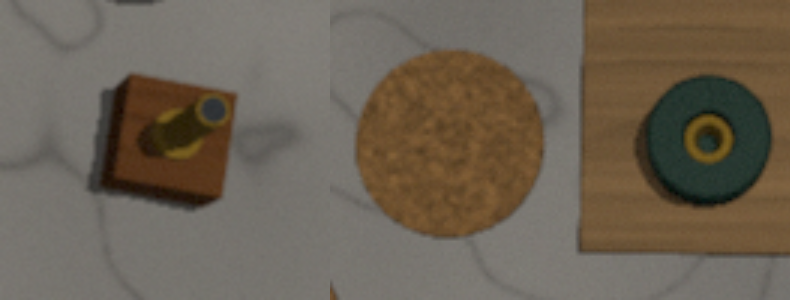

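The crop confirms the choice: the brass stem stands in the rack with its flat bluish top at crop (213,108), i.e. top pixel (501,226). The small mat and the foot's brass bush are also plain. Stem is about (0.551,-0.282), foot (0.478,0.044), mat (0.477,0.239). I'll move above the stem with z raised.

```bash
R='';
python3 -m inch '[{"xyz":[-27,-31,-10],"turn":[0,0,0],"hand":0},{"xyz":[-54,-61,-20],"turn":[0,0,0],"hand":0},{"xyz":[-81,-91,-30],"turn":[0,0,0],"hand":0},{"xyz":[-108,-121,-40],"turn":[0,0,0],"hand":0},{"xyz":[-135,-151,-50],"turn":[0,0,0],"hand":0}]' 40
python3 -m inch '[{"xyz":[-27,-31,-2],"turn":[0,0,0],"hand":0},{"xyz":[-54,-61,-4],"turn":[0,0,0],"hand":0},{"xyz":[-81,-91,-6],"turn":[0,0,0],"hand":0},{"xyz":[-108,-121,-8],"turn":[0,0,0],"hand":0},{"xyz":[-135,-151,-10],"turn":[0,0,0],"hand":0}]'
python3 -m inch '[{"xyz":[-27,-31,0],"turn":[0,0,0],"hand":0},{"xyz":[-54,-61,0],"turn":[0,0,0],"hand":0},{"xyz":[-81,-91,0],"turn":[0,0,0],"hand":0},{"xyz":[-108,-121,0],"turn":[0,0,0],"hand":0},{"xyz":[-135,-151,0],"turn":[0,0,0],"hand":0}]'
python3 - <<'E'
from h import *
np.set_printoptions(precision=4,suppress=True)
s=env.get_state(); print(s['tcp_pos'],s['joint_positions'],totool([.551,-.282,.25],s))
E
```

```text
t: 0.52
tcp_pos: [0.351, 0.4099, 0.2418]
eef_rot: [[-0.899, 0.438, -0.001], [0.438, 0.899, -0.001], [0.0, -0.001, -1.0]]
contact_force: [0.9, 0.0, 0.9]
opening: 1.004
grip_force: 0.0
t: 0.93
tcp_pos: [0.406, 0.215, 0.2518]
eef_rot: [[-0.899, 0.438, -0.0], [0.438, 0.899, 0.0], [0.0, -0.0, -1.0]]
contact_force: [2.0, 0.5, -0.3]
opening: 1.001
grip_force: 0.0
t: 1.35
tcp_pos: [0.461, 0.0203, 0.2518]
eef_rot: [[-0.899, 0.438, 0.0], [0.438, 0.899, 0.0], [0.0, 0.0, -1.0]]
contact_force: [0.7, 0.0, 1.2]
opening: 1.0
grip_force: 0.0
[0.461  0.0203 0.2518] [-0.5724  0.0467  0.413   1.9902 -0.0213  1.1087  0.9668] [-213.3302 -232.244     1.7008]
```

```bash

python3 - <<'E'
from h import *
import pickle
s=env.get_state(); im=env.capture("wrist"); cv2.imwrite("pics/w_foot.png",im[:,:,::-1]); pickle.dump(s,open("s_foot.pkl","wb"))
E
python3 -m inch '[{"xyz":[-27,-30,0],"turn":[0,0,0],"hand":0},{"xyz":[-54,-60,0],"turn":[0,0,0],"hand":0},{"xyz":[-81,-90,0],"turn":[0,0,0],"hand":0},{"xyz":[-108,-120,0],"turn":[0,0,0],"hand":0},{"xyz":[-135,-147,0],"turn":[0,0,0],"hand":0}]'
python3 -m inch '[{"xyz":[-27,-30,0],"turn":[0,0,0],"hand":0},{"xyz":[-54,-60,0],"turn":[0,0,0],"hand":0},{"xyz":[-78,-85,0],"turn":[0,0,0],"hand":0},{"xyz":[-78,-85,0],"turn":[0,0,0],"hand":0},{"xyz":[-78,-85,0],"turn":[0,0,0],"hand":0}]'
python3 - <<'E'
from h import *
import pickle
s=env.get_state(); im=env.capture("wrist"); cv2.imwrite("pics/w_stem.png",im[:,:,::-1]); pickle.dump(s,open("s_stem.pkl","wb"))
a=cv2.imread("pics/w_foot.png");cv2.imwrite("pics/w_both.png",np.hstack([cv2.resize(a,(400,300)),cv2.resize(im[:,:,::-1],(400,300))]))
E
```

```text
t: 1.82
tcp_pos: [0.5179, -0.171, 0.2517]
eef_rot: [[-0.899, 0.439, -0.0], [0.439, 0.899, 0.0], [0.0, 0.0, -1.0]]
contact_force: [0.8, 0.2, 0.0]
opening: 0.998
grip_force: 0.0
t: 2.23
tcp_pos: [0.5503, -0.2818, 0.251]
eef_rot: [[-0.897, 0.442, -0.002], [0.442, 0.897, -0.001], [0.001, -0.002, -1.0]]
contact_force: [0.3, 0.8, -0.6]
opening: 0.997
grip_force: 0.0
```

View pics/w_both.png

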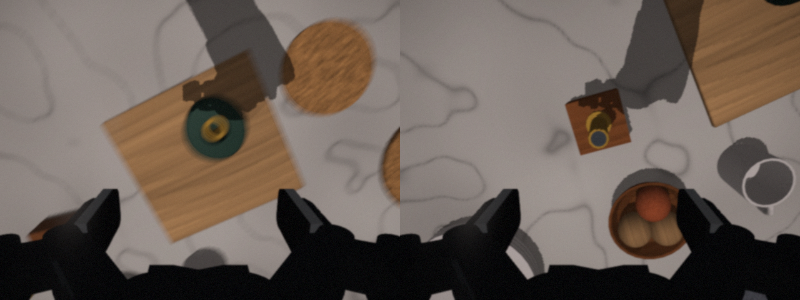

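The wrist views show the stem top at right half (598,138), full pixel (317,221), and the foot's bush in the left half at (215,129), full pixel (344,206). The fingers are at the bottom edge.

```bash

python3 - <<'E'
from h import *
import pickle
np.set_printoptions(precision=4,suppress=True)
sf=pickle.load(open("s_foot.pkl","rb"));ss=pickle.load(open("s_stem.pkl","rb"))
im=cv2.imread("pics/w_stem.png")
g=cv2.GaussianBlur(cv2.cvtColor(im,cv2.COLOR_BGR2GRAY),(3,3),0)[180:260,280:360]
h=cv2.cvtColor(im,cv2.COLOR_BGR2HSV)
m=cv2.inRange(h,(80,20,20),(130,255,255))[180:260,280:360]
n,l,st,ce=cv2.connectedComponentsWithStats(m)
for i in range(1,n):
  if st[i,4]>60: print(st[i],ce[i]+[280,180],atz("wrist",*(ce[i]+[280,180]),.146,ss))
print("eye",atz("wrist",317,221,.146,ss))
imf=cv2.imread("pics/w_foot.png"); hf=cv2.cvtColor(imf,cv2.COLOR_BGR2HSV)
m=cv2.inRange(hf,(65,60,15),(100,255,255)); m=cv2.morphologyEx(m,cv2.MORPH_OPEN,np.ones((5,5)))
n,l,st,ce=cv2.connectedComponentsWithStats(m); i=1+np.argmax(st[1:,4]); c=max(cv2.findContours((l==i).astype(np.uint8),0,1)[0],key=len)
print("foot",st[i],cv2.minEnclosingCircle(c),cv2.fitEllipse(c),atz("wrist",345,206,.065,sf))
print(totool([.55,-.281,.15]))
E
```

```text
[ 28  32  20  20 276] [317.0652 221.7029] [ 0.5512 -0.2822  0.146 ]
eye [ 0.5508 -0.282   0.146 ]
foot [ 300  170   90   82 3244] ((344.62384033203125, 209.2216796875), 45.375003814697266) ((345.4042663574219, 211.6883087158203), (72.69746398925781, 82.81175994873047), 103.67537689208984) [0.4779 0.0401 0.065 ]
[ -0.2101  -1.3883 100.9938]
```

```bash

python3 -m inch '[{"xyz":[-1,0,30],"turn":[0,0,0],"hand":0},{"xyz":[-1,0,60],"turn":[0,0,0],"hand":0},{"xyz":[-1,0,95],"turn":[0,0,0],"hand":0},{"xyz":[-1,0,130],"turn":[0,0,0],"hand":0},{"xyz":[-1,0,155],"turn":[0,0,0],"hand":0}]' 40
python3 -m inch '[{"xyz":[0,0,10],"turn":[0,0,0],"hand":0},{"xyz":[0,0,15],"turn":[0,0,0],"hand":0},{"xyz":[0,0,15],"turn":[0,0,0],"hand":0.6},{"xyz":[0,0,15],"turn":[0,0,0],"hand":0.8},{"xyz":[0,0,15],"turn":[0,0,0],"hand":1}]' 40
python3 -m inch '[{"xyz":[0,0,0],"turn":[0,0,0],"hand":1},{"xyz":[0,0,0],"turn":[0,0,0],"hand":1},{"xyz":[0,0,0],"turn":[0,0,0],"hand":1},{"xyz":[0,0,0],"turn":[0,0,0],"hand":1},{"xyz":[0,0,0],"turn":[0,0,0],"hand":1}]' 100
```

```text
t: 2.7
tcp_pos: [0.551, -0.2766, 0.094]
eef_rot: [[-0.9, 0.436, -0.002], [0.436, 0.9, 0.003], [0.003, 0.001, -1.0]]
contact_force: [0.7, 0.9, -0.3]
opening: 1.001
grip_force: 0.0
t: 3.12
tcp_pos: [0.5532, -0.2804, 0.0837]
eef_rot: [[-0.899, 0.438, 0.003], [0.438, 0.899, -0.001], [-0.003, 0.001, -1.0]]
contact_force: [-1.0, 0.7, -0.1]
opening: 0.602
grip_force: 0.0
t: 3.53
tcp_pos: [0.5525, -0.2812, 0.0832]
eef_rot: [[-0.899, 0.439, 0.002], [0.439, 0.899, -0.001], [-0.002, -0.0, -1.0]]
contact_force: [-0.9, -1.0, 5.5]
opening: 0.248
grip_force: 97.6
```

```bash

python3 -m inch '[{"xyz":[0,0,-15],"turn":[0,0,0],"hand":1},{"xyz":[0,0,-40],"turn":[0,0,0],"hand":1},{"xyz":[0,0,-70],"turn":[0,0,0],"hand":1},{"xyz":[0,0,-95],"turn":[0,0,0],"hand":1},{"xyz":[0,0,-105],"turn":[0,0,0],"hand":1}]'
python3 - <<'E'
from h import *
s=env.get_state(); print(s['tcp_pos'],s['opening'],totool([.478,.042,.2],s),s['joint_positions'])
E
```

```text
t: 3.95
tcp_pos: [0.5532, -0.281, 0.1903]
eef_rot: [[-0.899, 0.439, 0.004], [0.439, 0.899, -0.001], [-0.005, 0.001, -1.0]]
contact_force: [-0.3, -0.5, -1.7]
opening: 0.244
grip_force: 98.0
[ 0.55323595 -0.28102598  0.19029978] 0.2435431564131265 [209.28352379 257.27504028 -10.50173316] [-0.06992519  0.43282462  0.59504599  1.72881881 -0.27397657  1.05894947
  1.73334192]
```

```bash

python3 -m inch '[{"xyz":[20,25,0],"turn":[0,0,0],"hand":1},{"xyz":[45,55,0],"turn":[0,0,0],"hand":1},{"xyz":[70,86,0],"turn":[0,0,0],"hand":1},{"xyz":[95,117,0],"turn":[0,0,0],"hand":1},{"xyz":[120,148,0],"turn":[0,0,0],"hand":1}]'
python3 -m inch '[{"xyz":[25,31,0],"turn":[0,0,0],"hand":1},{"xyz":[50,62,0],"turn":[0,0,0],"hand":1},{"xyz":[75,92,0],"turn":[0,0,0],"hand":1},{"xyz":[89,109,0],"turn":[0,0,0],"hand":1},{"xyz":[89,109,0],"turn":[0,0,0],"hand":1}]'
python3 -m inch '[{"xyz":[0,0,0],"turn":[0,0,0],"hand":1},{"xyz":[0,0,0],"turn":[0,0,0],"hand":1},{"xyz":[0,0,0],"turn":[0,0,0],"hand":1}]'
python3 - <<'E'
from h import *
import pickle
s=env.get_state(); pickle.dump(s,open("s2.pkl","wb"));ims=[env.capture(n) for n in("wrist","scene","top")]
for n,i in zip(("wrist","scene","top"),ims): cv2.imwrite(f"pics/a_{n}.png",i[:,:,::-1])
print(s)
w=ims[0][100:400,120:520]; b=cv2.resize(ims[1][170:320,190:390],(400,300),interpolation=3)
cv2.imwrite("pics/a_both.png",np.hstack([w,b])[:,:,::-1])
E
```

```text
t: 4.37
tcp_pos: [0.5074, -0.0926, 0.1859]
eef_rot: [[-0.899, 0.439, -0.001], [0.439, 0.899, 0.0], [0.001, -0.0, -1.0]]
contact_force: [0.3, 0.9, -1.7]
opening: 0.246
grip_force: 98.1
t: 4.78
tcp_pos: [0.4746, 0.0486, 0.1858]
eef_rot: [[-0.903, 0.431, -0.002], [0.431, 0.903, 0.002], [0.003, 0.001, -1.0]]
contact_force: [-0.4, -0.2, -1.9]
opening: 0.246
grip_force: 98.2
t: 5.03
tcp_pos: [0.4767, 0.0411, 0.1865]
eef_rot: [[-0.898, 0.44, -0.0], [0.44, 0.898, -0.001], [0.0, -0.001, -1.0]]
contact_force: [-0.1, -0.3, -2.4]
opening: 0.246
grip_force: 98.2
{'t': 5.0333, 'joint_positions': array([-0.66234778,  0.16080205,  0.50161471,  2.04331857, -0.09359747,
        0.95955879,  1.00233414]), 'qvel': array([ 0.00788914, -0.0005386 , -0.0009062 , -0.00286233, -0.0013552 ,
        0.00028078, -0.00355589]), 'effort': array([-6.22936841e-01, -3.24253178e+01,  2.25232802e+00, -2.64158249e+01,
       -2.40490859e-02,  6.68879409e-03,  5.99300052e-03]), 'tcp_pos': array([0.47665081, 0.04111172, 0.18653124]), 'eef_rot': array([[-8.97763380e-01,  4.40477860e-01, -4.11774240e-04],
       [ 4.40478030e-01,  8.97763236e-01, -5.25561504e-04],
       [ 1.38177568e-04, -6.53207378e-04, -9.99999777e-01]]), 'contact_force': array([-0.09672383, -0.29538811, -2.39327425]), 'torque': array([-0.03375564,  0.01189561, -0.02822281]), 'grip_force': 98.19697380065918, 'opening': 0.24586887622843898}
```

View pics/a_both.png

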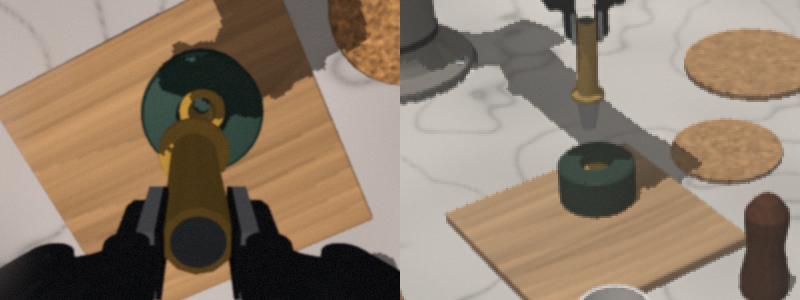

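The wrist half shows the bush ring centred near crop (203,109), full (323,209), inside the green disc, partly behind the stem's collar. The scene half shows the tip hanging at about full (285,234) over the foot top at about (288.5,251.5).

```bash

python3 - <<'E'
from h import *
import pickle
np.set_printoptions(precision=4,suppress=True)
s=pickle.load(open("s2.pkl","rb")); print("ring",atz("wrist",323,209.5,.065,s))
im=cv2.imread("pics/a_wrist.png");h=cv2.cvtColor(im,cv2.COLOR_BGR2HSV)
m=cv2.inRange(h,(60,50,5),(105,255,255));m[:100]=0;m[270:]=0;m[:,:240]=0;m[:,400:]=0
c=cv2.convexHull(np.argwhere(m)[:,::-1].astype(np.int32)).reshape(-1,2)
up=c[c[:,1]<225]  # outer upper arc
P=np.array([atz("wrist",*p.astype(float),.065,s)[:2] for p in up])
A=np.c_[2*P,np.ones(len(P))];x=np.linalg.lstsq(A,(P**2).sum(1),rcond=None)[0]
print("foot circ",x[:2],"r",np.sqrt(x[2]+x[:2]@x[:2]),len(P))
# brass ring
m=cv2.inRange(h,(12,110,60),(30,255,255));
print("tip scene",atz("scene",285,234,s['tcp_pos'][2]-.073),"collar?",)
sc=cv2.imread("pics/a_scene.png");h=cv2.cvtColor(sc,cv2.COLOR_BGR2HSV);m=cv2.inRange(h,(65,50,5),(105,255,255));m=cv2.morphologyEx(m,cv2.MORPH_OPEN,np.ones((3,3)))
n,l,st,ce=cv2.connectedComponentsWithStats(m);i=l[265,280];print("foot scene bbox",st[i])
b=st[i];print(atz("scene",b[0]+b[2]/2-.5,252,.065),atz("scene",b[0]+b[2]/2-.5,251,.065))
E
```

```text
ring [0.475  0.0469 0.065 ]
foot circ [0.4755 0.0455] r 0.043560159033564215 28
tip scene [0.4815 0.039  0.1135] collar?
foot scene bbox [     0      0    640    480 307200]
[0.5306 0.1007 0.065 ] [0.5271 0.1032 0.065 ]
```

```bash

python3 - <<'E'
from h import *
import pickle
np.set_printoptions(precision=4,suppress=True)
s=pickle.load(open("s2.pkl","rb")); t=atz("wrist",318,342,s['tcp_pos'][2]+.063,s); print("stemtop",t,totool(t,s))
s=env.get_state(); print(s['tcp_pos'],totool([.4758,.0458,.186],s))
E
```

```text
stemtop [0.4766 0.0416 0.2495] [  0.2672   0.3838 -63.0002]
[0.4768 0.0414 0.1867] [2.8449 3.5566 0.6793]
```

```bash

python3 -m inch '[{"xyz":[2.8,3.5,5],"turn":[0,0,0],"hand":1},{"xyz":[2.8,3.5,20],"turn":[0,0,0],"hand":1},{"xyz":[2.8,3.5,35],"turn":[0,0,0],"hand":1},{"xyz":[2.8,3.5,42],"turn":[0,0,0],"hand":1},{"xyz":[2.8,3.5,42],"turn":[0,0,0],"hand":1}]'
python3 - <<'E'
from h import *
s=env.get_state(); ims=[env.capture(n) for n in("wrist","scene")]
w=ims[0][100:400,120:520]; b=cv2.resize(ims[1][200:290,230:350],(400,300),interpolation=3)
cv2.imwrite("pics/b_both.png",np.hstack([w,b])[:,:,::-1]); print(s['tcp_pos'],s['contact_force'])
E
```

```text
t: 5.6
tcp_pos: [0.4743, 0.0466, 0.1431]
eef_rot: [[-0.899, 0.439, -0.003], [0.439, 0.899, -0.001], [0.002, -0.003, -1.0]]
contact_force: [0.2, 0.3, -2.3]
opening: 0.243
grip_force: 98.2
[0.47429322 0.04661974 0.14314163] [ 0.24473957  0.3299054  -2.29113195]
```

View pics/b_both.png

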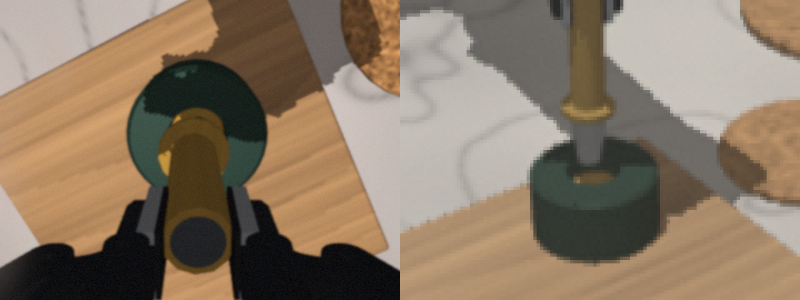

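```bash

python3 -m inch '[{"xyz":[0,0,0],"turn":[0,0,0],"hand":1},{"xyz":[0,0,0],"turn":[0,0,0],"hand":1}]'
python3 - <<'E'
from h import *
np.set_printoptions(precision=4,suppress=True)
s=env.get_state(); im=env.capture("wrist"); sc=env.capture("scene"); print(s['tcp_pos'])
h=cv2.cvtColor(im,cv2.COLOR_RGB2HSV)
m=cv2.inRange(h,(60,50,5),(105,255,255));m[:130]=0;m[300:]=0;m[:,:230]=0;m[:,400:]=0
m=cv2.morphologyEx(m,cv2.MORPH_OPEN,np.ones((3,3)))
c=cv2.convexHull(np.argwhere(m)[:,::-1].astype(np.int32)).reshape(-1,2)
up=c[(c[:,1]<245)]; print(up.min(0),up.max(0))
P=np.array([totool(atz("wrist",*p.astype(float),.065,s),s)[:2] for p in up])
A=np.c_[2*P,np.ones(len(P))];x=np.linalg.lstsq(A,(P**2).sum(1),rcond=None)[0]
print("foot in tool mm",x[:2],"r",np.sqrt(x[2]+x[:2]@x[:2]))
for z in (.065,): 
  q=np.array([x[0],x[1],0])
  print((s['eef_rot']@q/1000+s['tcp_pos']))
# projections in scene of expected tip & socket
cal=env.get_calibration("scene")
def pr(p): 
  d=cal['attitude'].T@(np.array(p)-cal['position']); return d[:2]/d[2]*cal['fx']+[cal['cx'],cal['cy']]
t=s['tcp_pos']; print("tip proj",pr(t+[0,0,-.073]),"collar bottom",pr(t+[0,0,-.033]),"pillar top",pr(t+[0,0,.063]))
w=s['eef_rot']@np.array([x[0],x[1],0])/1000+t; w[2]=.065; print("sock proj",pr(w),"sock at tcp",pr([t[0],t[1],.065]))
g=cv2.cvtColor(sc,cv2.COLOR_RGB2HSV); m=cv2.inRange(g,(60,40,5),(105,255,255))[235:290,255:325]
m=cv2.morphologyEx(m,cv2.MORPH_OPEN,np.ones((3,3)));print("foot mask bbox",cv2.boundingRect(m), "exp foot L/R",pr(w+[.0265,.0375,0]),pr(w-[.0265,.0375,0]))
cv2.imwrite("pics/c.png",cv2.resize(sc[195:285,235:345],(770,630),interpolation=3)[:600,:,::-1])
E
```

```text
t: 5.87
tcp_pos: [0.4764, 0.047, 0.1456]
eef_rot: [[-0.899, 0.439, 0.001], [0.439, 0.899, 0.001], [-0.001, 0.001, -1.0]]
contact_force: [0.3, -0.7, -1.4]
opening: 0.247
grip_force: 98.2
[0.4764 0.047  0.1456]
[246 158] [381 242]
foot in tool mm [ 0.8595 -1.8734] r 43.590361193411454
[0.4748 0.0457 0.1456]
tip proj [287.4813 246.7639] collar bottom [286.74   232.3191] pillar top [284.8624 195.7324]
sock proj [286.7852 249.3299] sock at tcp [287.6188 249.4429]
foot mask bbox (15, 14, 36, 13) exp foot L/R [306.2324 248.9841] [267.3521 249.6755]
```

View pics/c.png

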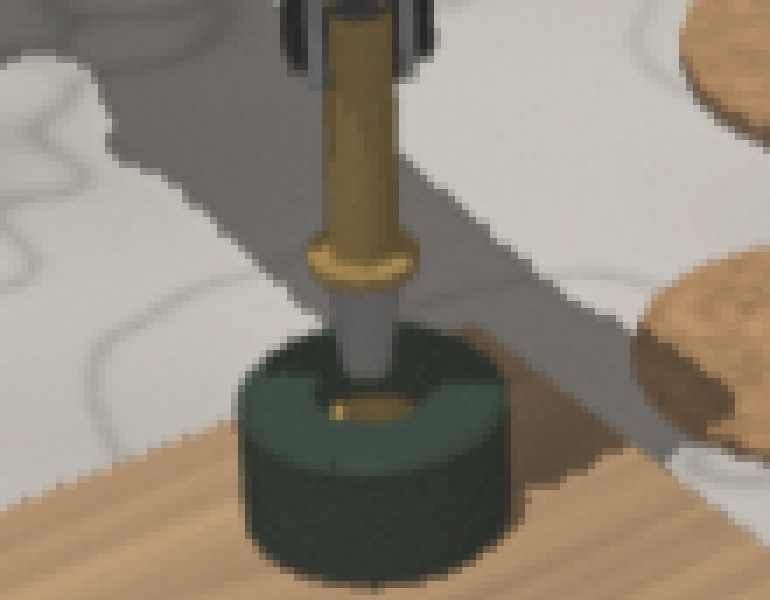

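The tip (crop (368,372)) sits slightly left of and behind the bush (crop (373,396)). My wrist circle also included the visible side wall, so I'll fit the whole cylinder silhouette in each view.

```bash

cat > fit.py <<'E'
from h import *
import pickle
from scipy.optimize import least_squares
np.set_printoptions(precision=4,suppress=True)
def camT(n,s=None):
    c=env.get_calibration(n)
    if n!="wrist": return c,np.array(c['attitude']),np.array(c['position'])
    T=c['tool_from_camera'];R=s['eef_rot'];return c,R@T[:3,:3],R@T[:3,3]+s['tcp_pos']
a=np.linspace(0,2*np.pi,120)
def hull(n,s,xy,z0,z1,r):
    c,R,p=camT(n,s)
    P=np.array([[xy[0]+r*np.cos(t),xy[1]+r*np.sin(t),z] for z in(z0,z1) for t in a]);d=(P-p)@R
    return np.c_[d[:,0]/d[:,2]*c['fx']+c['cx'],d[:,1]/d[:,2]*c['fy']+c['cy']]
def fit(n,im,s,guess,sides,z0=.015,z1=.065,r=.046,lo=(60,40,5),hi=(105,255,255)):
    h0=hull(n,s,guess,z0,z1,r);x0,y0=(h0.min(0)-12).astype(int);x1,y1=(h0.max(0)+12).astype(int)
    m=cv2.inRange(cv2.cvtColor(im,cv2.COLOR_RGB2HSV),lo,hi);k=np.zeros_like(m);k[max(y0,0):y1,x0:x1]=m[max(y0,0):y1,x0:x1];k=cv2.morphologyEx(k,cv2.MORPH_OPEN,np.ones((3,3)))
    nn,l,st,_=cv2.connectedComponentsWithStats(k)
    k=np.isin(l,[i for i in range(1,nn) if st[i,4]>60])
    ys,xs=np.nonzero(k);obs=dict(L=xs.min()-.0,R=xs.max()+1.,T=ys.min()-0.,B=ys.max()+1.)
    def f(v):
        h=hull(n,s,v[:2],z0,z1,r);e=dict(L=h[:,0].min(),R=h[:,0].max(),T=h[:,1].min(),B=h[:,1].max());return [e[i]+.5-obs[i] for i in sides]
    o=least_squares(f,guess,x_scale=.01);print(n,obs,o.x,"res",o.fun);return o.x
E
python3 - <<'E'
from fit import *
ld=lambda f:cv2.imread(f)[:,:,::-1].copy()
fit("top",ld("pics/top0.png"),None,[.478,.044],"LRTB")
fit("scene",ld("pics/scene0.png"),None,[.478,.044],"LRTB")
s=env.get_state();im=env.capture("wrist");print(s['tcp_pos'])
x=fit("wrist",im,s,[.478,.044],"LRT")
for p in (x,): print(totool([*p,.1],s))
print("a",end="");fit("wrist",ld("pics/a_wrist.png"),pickle.load(open("s2.pkl","rb")),[.478,.044],"LRT")
E
```

```text
top {'L': np.float64(321.0), 'R': np.float64(362.0), 'T': np.float64(246.0), 'B': np.float64(288.0)} [0.4766 0.0435] res [-0.6244  0.6229 -1.0018  1.0046]
scene {'L': np.float64(270.0), 'R': np.float64(306.0), 'T': np.float64(242.0), 'B': np.float64(263.0)} [0.4501 0.0633] res [-1.4113  1.4151 -9.2205  7.9677]
[0.4762 0.0471 0.1454]
wrist {'L': np.float64(246.0), 'R': np.float64(382.0), 'T': np.float64(158.0), 'B': np.float64(288.0)} [0.48   0.0429] res [-3.0883  3.0906  0.3142]
[-5.2279 -2.08   45.385 ]
awrist {'L': np.float64(262.0), 'R': np.float64(382.0), 'T': np.float64(150.0), 'B': np.float64(263.0)} [0.48   0.0432] res [-2.2032  2.2023  0.1915]
```

The wrist fit puts the foot 5 mm toward tool −x (sideways it is centred within about 1 mm), which agrees with the scene view. I'll correct by that and lower the tip into the mouth.

```bash

python3 -m inch '[{"xyz":[-5.5,-0.3,0],"turn":[0,0,0],"hand":1},{"xyz":[-5.5,-0.3,0],"turn":[0,0,0],"hand":1},{"xyz":[-5.5,-0.3,4],"turn":[0,0,0],"hand":1},{"xyz":[-5.5,-0.3,8],"turn":[0,0,0],"hand":1},{"xyz":[-5.5,-0.3,8],"turn":[0,0,0],"hand":1}]'
python3 -m inch '[{"xyz":[0,0,2],"turn":[0,0,0],"hand":1},{"xyz":[0,0,4],"turn":[0,0,0],"hand":1},{"xyz":[0,0,6],"turn":[0,0,0],"hand":1},{"xyz":[0,0,6],"turn":[0,0,0],"hand":1}]'
```

```text
t: 6.43
tcp_pos: [0.4798, 0.0442, 0.1358]
eef_rot: [[-0.899, 0.438, -0.002], [0.438, 0.899, -0.001], [0.001, -0.001, -1.0]]
contact_force: [-0.6, 0.2, -2.3]
opening: 0.25
grip_force: 98.2
t: 6.77
tcp_pos: [0.4802, 0.0442, 0.1304]
eef_rot: [[-0.899, 0.438, -0.001], [0.438, 0.899, -0.0], [0.0, -0.0, -1.0]]
contact_force: [0.4, 0.5, -2.7]
opening: 0.247
grip_force: 98.2
```

```bash

python3 -m inch '[{"xyz":[0,0,2],"turn":[0,0,0],"hand":1},{"xyz":[0,0,4],"turn":[0,0,0],"hand":1},{"xyz":[0,0,6],"turn":[0,0,0],"hand":1},{"xyz":[0,0,6],"turn":[0,0,0],"hand":1}]'
python3 -m inch '[{"xyz":[0,0,1],"turn":[0,0,0],"hand":1},{"xyz":[0,0,2],"turn":[0,0,0],"hand":1},{"xyz":[0,0,3],"turn":[0,0,0],"hand":1},{"xyz":[0,0,3],"turn":[0,0,0],"hand":1}]'
```

```text
t: 7.1
tcp_pos: [0.4802, 0.0442, 0.1244]
eef_rot: [[-0.899, 0.438, -0.001], [0.438, 0.899, -0.0], [0.0, -0.0, -1.0]]
contact_force: [0.7, 0.1, -2.3]
opening: 0.248
grip_force: 98.2
t: 7.43
tcp_pos: [0.4804, 0.0442, 0.1216]
eef_rot: [[-0.899, 0.438, -0.0], [0.438, 0.899, -0.0], [0.0, -0.0, -1.0]]
contact_force: [-0.1, 0.1, -2.4]
opening: 0.25
grip_force: 98.2
```

```bash

python3 -m inch '[{"xyz":[0,0,1],"turn":[0,0,0],"hand":1},{"xyz":[0,0,2],"turn":[0,0,0],"hand":1},{"xyz":[0,0,2],"turn":[0,0,0],"hand":1}]'
python3 -m inch '[{"xyz":[0,0,1],"turn":[0,0,0],"hand":1},{"xyz":[0,0,2],"turn":[0,0,0],"hand":1},{"xyz":[0,0,2],"turn":[0,0,0],"hand":1}]'
python3 -m inch '[{"xyz":[0,0,1],"turn":[0,0,0],"hand":1},{"xyz":[0,0,2],"turn":[0,0,0],"hand":1},{"xyz":[0,0,2],"turn":[0,0,0],"hand":1}]'
```

```text
t: 7.68
tcp_pos: [0.4804, 0.0443, 0.1196]
eef_rot: [[-0.899, 0.438, -0.0], [0.438, 0.899, -0.0], [0.0, -0.0, -1.0]]
contact_force: [0.2, 0.2, -1.4]
opening: 0.247
grip_force: 98.2
t: 7.93
tcp_pos: [0.4805, 0.0443, 0.1176]
eef_rot: [[-0.899, 0.438, -0.0], [0.438, 0.899, 0.0], [0.0, -0.0, -1.0]]
contact_force: [-0.3, -0.8, -2.5]
opening: 0.248
grip_force: 98.2
t: 8.18
tcp_pos: [0.4805, 0.0444, 0.1157]
eef_rot: [[-0.899, 0.438, -0.0], [0.438, 0.899, 0.0], [0.0, 0.0, -1.0]]
contact_force: [0.3, 1.5, -2.3]
opening: 0.247
grip_force: 98.1
```

```bash

cat > chk.py <<'E'
import sys
from workcell import env
f=env.get_state()['contact_force'][2]
sys.exit(f>2)
E
python3 -m inch '[{"xyz":[0,0,0.5],"turn":[0,0,0],"hand":1},{"xyz":[0,0,1],"turn":[0,0,0],"hand":1},{"xyz":[0,0,1],"turn":[0,0,0],"hand":1}]' | grep -E 'tcp|contact' && python3 chk.py && 
python3 -m inch '[{"xyz":[0,0,0.5],"turn":[0,0,0],"hand":1},{"xyz":[0,0,1],"turn":[0,0,0],"hand":1},{"xyz":[0,0,1],"turn":[0,0,0],"hand":1}]' | grep -E 'tcp|contact' && python3 chk.py && 
python3 -m inch '[{"xyz":[0,0,0.5],"turn":[0,0,0],"hand":1},{"xyz":[0,0,1],"turn":[0,0,0],"hand":1},{"xyz":[0,0,1],"turn":[0,0,0],"hand":1}]' | grep -E 'tcp|contact' && python3 chk.py && 
python3 -m inch '[{"xyz":[0,0,0.5],"turn":[0,0,0],"hand":1},{"xyz":[0,0,1],"turn":[0,0,0],"hand":1},{"xyz":[0,0,1],"turn":[0,0,0],"hand":1}]' | grep -E 'tcp|contact' && python3 chk.py && 
python3 -m inch '[{"xyz":[0,0,0.5],"turn":[0,0,0],"hand":1},{"xyz":[0,0,1],"turn":[0,0,0],"hand":1},{"xyz":[0,0,1],"turn":[0,0,0],"hand":1}]' | grep -E 'tcp|contact' && python3 chk.py && 
python3 -m inch '[{"xyz":[0,0,0.5],"turn":[0,0,0],"hand":1},{"xyz":[0,0,1],"turn":[0,0,0],"hand":1},{"xyz":[0,0,1],"turn":[0,0,0],"hand":1}]' | grep -E 'tcp|contact'
```

```text
tcp_pos: [0.4806, 0.0444, 0.1148]
contact_force: [-0.9, 0.9, -1.8]False
```

```bash
sed -i 's/sys.exit(f>2)/sys.exit(int(f>2))/' chk.py
python3 -m inch '[{"xyz":[0,0,0.5],"turn":[0,0,0],"hand":1},{"xyz":[0,0,1],"turn":[0,0,0],"hand":1},{"xyz":[0,0,1],"turn":[0,0,0],"hand":1}]' | grep -E 'tcp|contact' && python3 chk.py && 
python3 -m inch '[{"xyz":[0,0,0.5],"turn":[0,0,0],"hand":1},{"xyz":[0,0,1],"turn":[0,0,0],"hand":1},{"xyz":[0,0,1],"turn":[0,0,0],"hand":1}]' | grep -E 'tcp|contact' && python3 chk.py && 
python3 -m inch '[{"xyz":[0,0,0.5],"turn":[0,0,0],"hand":1},{"xyz":[0,0,1],"turn":[0,0,0],"hand":1},{"xyz":[0,0,1],"turn":[0,0,0],"hand":1}]' | grep -E 'tcp|contact' && python3 chk.py && 
python3 -m inch '[{"xyz":[0,0,0.5],"turn":[0,0,0],"hand":1},{"xyz":[0,0,1],"turn":[0,0,0],"hand":1},{"xyz":[0,0,1],"turn":[0,0,0],"hand":1}]' | grep -E 'tcp|contact' && python3 chk.py && 
python3 -m inch '[{"xyz":[0,0,0.5],"turn":[0,0,0],"hand":1},{"xyz":[0,0,1],"turn":[0,0,0],"hand":1},{"xyz":[0,0,1],"turn":[0,0,0],"hand":1}]' | grep -E 'tcp|contact' && python3 chk.py && 
python3 -m inch '[{"xyz":[0,0,0.5],"turn":[0,0,0],"hand":1},{"xyz":[0,0,1],"turn":[0,0,0],"hand":1},{"xyz":[0,0,1],"turn":[0,0,0],"hand":1}]' | grep -E 'tcp|contact'
```

```text
tcp_pos: [0.4805, 0.0444, 0.1138]
contact_force: [0.6, 1.1, -2.3]
tcp_pos: [0.4805, 0.0444, 0.1128]
contact_force: [-0.1, 1.6, -2.2]
tcp_pos: [0.4805, 0.0444, 0.1118]
contact_force: [0.5, 2.3, -1.2]
tcp_pos: [0.4805, 0.0444, 0.1108]
contact_force: [0.1, 1.4, -0.5]
tcp_pos: [0.4805, 0.0444, 0.1098]
contact_force: [-0.6, 2.9, -1.0]
tcp_pos: [0.4805, 0.0444, 0.1088]
contact_force: [0.0, 2.7, -0.6]
```

```bash

python3 -m inch '[{"xyz":[0.3,0.6,0],"turn":[0,0,0],"hand":1},{"xyz":[0.3,0.6,0.5],"turn":[0,0,0],"hand":1},{"xyz":[0.3,0.6,0.5],"turn":[0,0,0],"hand":1}]' | grep -E 'tcp|contact' && python3 chk.py && 
python3 -m inch '[{"xyz":[0,0,0.5],"turn":[0,0,0],"hand":1},{"xyz":[0,0,0.8],"turn":[0,0,0],"hand":1},{"xyz":[0,0,0.8],"turn":[0,0,0],"hand":1}]' | grep -E 'tcp|contact' && python3 chk.py && 
python3 -m inch '[{"xyz":[0,0,0.5],"turn":[0,0,0],"hand":1},{"xyz":[0,0,0.8],"turn":[0,0,0],"hand":1},{"xyz":[0,0,0.8],"turn":[0,0,0],"hand":1}]' | grep -E 'tcp|contact' && python3 chk.py && 
python3 -m inch '[{"xyz":[0,0,0.5],"turn":[0,0,0],"hand":1},{"xyz":[0,0,0.8],"turn":[0,0,0],"hand":1},{"xyz":[0,0,0.8],"turn":[0,0,0],"hand":1}]' | grep -E 'tcp|contact' && python3 chk.py && 
python3 -m inch '[{"xyz":[0,0,0.5],"turn":[0,0,0],"hand":1},{"xyz":[0,0,0.8],"turn":[0,0,0],"hand":1},{"xyz":[0,0,0.8],"turn":[0,0,0],"hand":1}]' | grep -E 'tcp|contact' && python3 chk.py && 
python3 -m inch '[{"xyz":[0,0,0.5],"turn":[0,0,0],"hand":1},{"xyz":[0,0,0.8],"turn":[0,0,0],"hand":1},{"xyz":[0,0,0.8],"turn":[0,0,0],"hand":1}]' | grep -E 'tcp|contact'
```

```text
tcp_pos: [0.4803, 0.0448, 0.1082]
contact_force: [0.6, 1.8, -1.6]
tcp_pos: [0.4804, 0.0449, 0.1074]
contact_force: [-0.4, 2.2, -1.4]
tcp_pos: [0.4805, 0.045, 0.1067]
contact_force: [-0.2, 1.0, -1.0]
tcp_pos: [0.4805, 0.045, 0.1059]
contact_force: [-1.0, 2.2, -0.6]
tcp_pos: [0.4805, 0.045, 0.1051]
contact_force: [0.4, 2.5, -1.1]
tcp_pos: [0.4806, 0.0451, 0.1043]
contact_force: [-0.1, 2.8, -1.4]
```

```bash

python3 -m inch '[{"xyz":[0.2,0.5,0.3],"turn":[0,0,0],"hand":1},{"xyz":[0.2,0.5,0.6],"turn":[0,0,0],"hand":1},{"xyz":[0.2,0.5,0.6],"turn":[0,0,0],"hand":1}]' | grep -E 'tcp|contact' && python3 chk.py && 
python3 -m inch '[{"xyz":[0,0,0.3],"turn":[0,0,0],"hand":1},{"xyz":[0,0,0.6],"turn":[0,0,0],"hand":1},{"xyz":[0,0,0.6],"turn":[0,0,0],"hand":1}]' | grep -E 'tcp|contact' && python3 chk.py && 
python3 -m inch '[{"xyz":[0,0,0.3],"turn":[0,0,0],"hand":1},{"xyz":[0,0,0.6],"turn":[0,0,0],"hand":1},{"xyz":[0,0,0.6],"turn":[0,0,0],"hand":1}]' | grep -E 'tcp|contact' && python3 chk.py && 
python3 -m inch '[{"xyz":[0,0,0.3],"turn":[0,0,0],"hand":1},{"xyz":[0,0,0.6],"turn":[0,0,0],"hand":1},{"xyz":[0,0,0.6],"turn":[0,0,0],"hand":1}]' | grep -E 'tcp|contact' && python3 chk.py && 
python3 -m inch '[{"xyz":[0,0,0.3],"turn":[0,0,0],"hand":1},{"xyz":[0,0,0.6],"turn":[0,0,0],"hand":1},{"xyz":[0,0,0.6],"turn":[0,0,0],"hand":1}]' | grep -E 'tcp|contact'
```

```text
tcp_pos: [0.4805, 0.0454, 0.1036]
contact_force: [0.4, 2.2, -1.4]
tcp_pos: [0.4805, 0.0454, 0.1031]
contact_force: [-1.3, 2.1, 1.1]
tcp_pos: [0.4807, 0.0454, 0.1026]
contact_force: [-1.9, 2.1, 4.1]
```

```bash
sed -i 's/f>2/f>float(sys.argv[1])/' chk.py
python3 -m inch '[{"xyz":[0,0,0.2],"turn":[0,0,0],"hand":1},{"xyz":[0,0,0.4],"turn":[0,0,0],"hand":1},{"xyz":[0,0,0.4],"turn":[0,0,0],"hand":1},{"xyz":[0,0,0.4],"turn":[0,0,0],"hand":1}]' | grep -E 'tcp|contact' && python3 chk.py 11 && 
python3 -m inch '[{"xyz":[0,0,0.2],"turn":[0,0,0],"hand":1},{"xyz":[0,0,0.4],"turn":[0,0,0],"hand":1},{"xyz":[0,0,0.4],"turn":[0,0,0],"hand":1},{"xyz":[0,0,0.4],"turn":[0,0,0],"hand":1}]' | grep -E 'tcp|contact' && python3 chk.py 11 && 
python3 -m inch '[{"xyz":[0,0,0.2],"turn":[0,0,0],"hand":1},{"xyz":[0,0,0.4],"turn":[0,0,0],"hand":1},{"xyz":[0,0,0.4],"turn":[0,0,0],"hand":1},{"xyz":[0,0,0.4],"turn":[0,0,0],"hand":1}]' | grep -E 'tcp|contact'
```

```text
tcp_pos: [0.4807, 0.0454, 0.1023]
contact_force: [-1.2, 1.4, 4.9]
tcp_pos: [0.4808, 0.0454, 0.1021]
contact_force: [-1.8, 1.6, 6.9]
tcp_pos: [0.481, 0.0453, 0.1019]
contact_force: [-2.8, 0.6, 7.9]
```

```bash

python3 -m inch '[{"xyz":[0,0,0.5],"turn":[0,0,0],"hand":1},{"xyz":[0,0,1],"turn":[0,0,0],"hand":1},{"xyz":[0,0,1],"turn":[0,0,0],"hand":1},{"xyz":[0,0,1],"turn":[0,0,0],"hand":1}]' | grep -E 'tcp|contact' && python3 chk.py 15 && 
python3 -m inch '[{"xyz":[0,0,0.5],"turn":[0,0,0],"hand":1},{"xyz":[0,0,0.8],"turn":[0,0,0],"hand":1},{"xyz":[0,0,0.8],"turn":[0,0,0],"hand":1},{"xyz":[0,0,0.8],"turn":[0,0,0],"hand":1}]' | grep -E 'tcp|contact'
```

```text
tcp_pos: [0.4812, 0.0453, 0.1012]
contact_force: [-2.7, 0.1, 12.0]
tcp_pos: [0.4815, 0.0453, 0.1007]
contact_force: [-3.3, 0.5, 16.1]
```

```bash

python3 -m inch '[{"xyz":[0,0,0.4],"turn":[0,0,0],"hand":1},{"xyz":[0,0,0.8],"turn":[0,0,0],"hand":1},{"xyz":[0,0,0.8],"turn":[0,0,0],"hand":1},{"xyz":[0,0,0.8],"turn":[0,0,0],"hand":1}]'
```

```text
t: 14.18
tcp_pos: [0.4818, 0.0452, 0.1003]
eef_rot: [[-0.899, 0.439, 0.002], [0.439, 0.899, 0.001], [-0.001, 0.002, -1.0]]
contact_force: [-4.2, 0.1, 19.5]
opening: 0.247
grip_force: 100.6
```

```bash

python3 -m inch '[{"xyz":[0,0,-2],"turn":[0,0,0],"hand":1},{"xyz":[0,0,-4],"turn":[0,0,0],"hand":1},{"xyz":[0,0,-6],"turn":[0,0,0],"hand":1},{"xyz":[0,0,-8],"turn":[0,0,0],"hand":1},{"xyz":[0,0,-11],"turn":[0,0,0],"hand":1}]'
python3 -m inch '[{"xyz":[0,0,-5],"turn":[0,0,0],"hand":1},{"xyz":[0,0,-12],"turn":[0,0,0],"hand":1},{"xyz":[0,0,-20],"turn":[0,0,0],"hand":1},{"xyz":[0,0,-26],"turn":[0,0,0],"hand":1},{"xyz":[0,0,-28],"turn":[0,0,0],"hand":1}]'
python3 - <<'E'
from fit import *
s=env.get_state();ims=[env.capture(n) for n in("wrist","scene")]; print(s['tcp_pos'],s['contact_force'])
ld=lambda f:cv2.imread(f)[:,:,::-1].copy()
m=fit("top",ld("pics/top0.png"),None,[.478,.239],"LRTB",0,.008,.072,(5,90,60),(25,255,255))
print(totool([*m,.13],s))
cv2.imwrite("pics/d.png",np.hstack([ims[0][100:400,120:520],cv2.resize(ims[1][170:320,190:390],(400,300),interpolation=3)])[:,:,::-1])
E
```

```text
t: 14.6
tcp_pos: [0.4797, 0.0451, 0.1091]
eef_rot: [[-0.899, 0.438, -0.002], [0.438, 0.899, -0.001], [0.001, -0.002, -1.0]]
contact_force: [-0.0, -0.4, -7.8]
opening: 0.25
grip_force: 98.1
t: 15.02
tcp_pos: [0.4815, 0.0456, 0.1392]
eef_rot: [[-0.899, 0.438, 0.002], [0.438, 0.899, 0.001], [-0.002, 0.002, -1.0]]
contact_force: [0.5, 0.6, -8.2]
opening: 0.247
grip_force: 98.1
[0.4815 0.0456 0.1392] [ 0.5054  0.5682 -8.17  ]
top {'L': np.float64(224.0), 'R': np.float64(286.0), 'T': np.float64(237.0), 'B': np.float64(299.0)} [0.478  0.2397] res [-0.7041  0.707  -0.5554  0.5233]
[ 88.2429 172.9174   9.3446]
```

View pics/d.png

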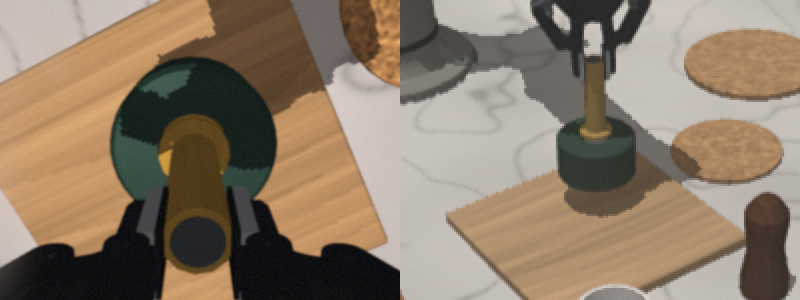

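The picture shows the foot hanging clear of the board from the stem, with its shadow detached at crop (600,200). The force of −8 N also shows the foot's weight. Now carry it to the mat, with the target at about (0.480,0.240).

```bash

python3 -m inch '[{"xyz":[5,10,0],"turn":[0,0,0],"hand":1},{"xyz":[13,26,0],"turn":[0,0,0],"hand":1},{"xyz":[23,46,0],"turn":[0,0,0],"hand":1},{"xyz":[33,66,0],"turn":[0,0,0],"hand":1},{"xyz":[43,87,0],"turn":[0,0,0],"hand":1}]'
python3 -m inch '[{"xyz":[10,20,0],"turn":[0,0,0],"hand":1},{"xyz":[20,40,0],"turn":[0,0,0],"hand":1},{"xyz":[30,60,0],"turn":[0,0,0],"hand":1},{"xyz":[38,78,0],"turn":[0,0,0],"hand":1},{"xyz":[43,88,0],"turn":[0,0,0],"hand":1}]'
python3 -m inch '[{"xyz":[0,0,0],"turn":[0,0,0],"hand":1},{"xyz":[0,0,0],"turn":[0,0,0],"hand":1},{"xyz":[0,0,5],"turn":[0,0,0],"hand":1},{"xyz":[0,0,12],"turn":[0,0,0],"hand":1},{"xyz":[0,0,15],"turn":[0,0,0],"hand":1}]'
python3 - <<'E'
from h import *
s=env.get_state();ims=[env.capture(n) for n in("wrist","scene")]; print(s['tcp_pos'],s['eef_rot'])
cv2.imwrite("pics/e.png",np.hstack([cv2.resize(ims[0],(400,300)),cv2.resize(ims[1][150:300,250:450],(400,300),interpolation=3)])[:,:,::-1])
E
```

```text
t: 15.53
tcp_pos: [0.4793, 0.1439, 0.1373]
eef_rot: [[-0.899, 0.439, -0.001], [0.439, 0.899, -0.0], [0.001, -0.001, -1.0]]
contact_force: [-0.2, -0.0, -7.5]
opening: 0.248
grip_force: 98.4
t: 15.95
tcp_pos: [0.4791, 0.2443, 0.1372]
eef_rot: [[-0.9, 0.435, -0.001], [0.435, 0.9, 0.001], [0.001, 0.001, -1.0]]
contact_force: [0.4, 0.7, -8.9]
opening: 0.248
grip_force: 98.5
t: 16.37
tcp_pos: [0.4794, 0.2389, 0.1215]
eef_rot: [[-0.898, 0.44, -0.001], [0.44, 0.898, -0.001], [0.001, -0.002, -1.0]]
contact_force: [0.2, -0.4, -8.6]
opening: 0.246
grip_force: 98.6
[0.47943876 0.2389004  0.12147577] [[-8.98030039e-01  4.39932049e-01 -1.35690128e-03]
 [ 4.39933609e-01  8.98029481e-01 -1.21288930e-03]
 [ 6.84948479e-04 -1.68615750e-03 -9.99998344e-01]]
```

View pics/e.png

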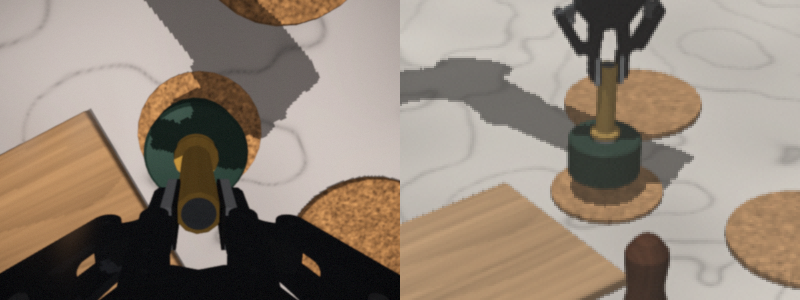

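The foot hangs over the small mat: in the wrist half its outline at (196,145) lies inside the mat at (199,130), and the scene half shows it centred. Lowering gently.

```bash

python3 -m inch '[{"xyz":[0,0,5],"turn":[0,0,0],"hand":1},{"xyz":[0,0,11],"turn":[0,0,0],"hand":1},{"xyz":[0,0,17],"turn":[0,0,0],"hand":1},{"xyz":[0,0,22],"turn":[0,0,0],"hand":1},{"xyz":[0,0,24],"turn":[0,0,0],"hand":1}]' | grep -E 'tcp|contact'
python3 -m inch '[{"xyz":[0,0,0],"turn":[0,0,0],"hand":1},{"xyz":[0,0,0.5],"turn":[0,0,0],"hand":1},{"xyz":[0,0,1],"turn":[0,0,0],"hand":1},{"xyz":[0,0,1],"turn":[0,0,0],"hand":1}]' | grep -E 'tcp|contact' && python3 chk.py -6 &&
python3 -m inch '[{"xyz":[0,0,0.5],"turn":[0,0,0],"hand":1},{"xyz":[0,0,1],"turn":[0,0,0],"hand":1},{"xyz":[0,0,1],"turn":[0,0,0],"hand":1}]' | grep -E 'tcp|contact' && python3 chk.py -6 &&
python3 -m inch '[{"xyz":[0,0,0.5],"turn":[0,0,0],"hand":1},{"xyz":[0,0,1],"turn":[0,0,0],"hand":1},{"xyz":[0,0,1],"turn":[0,0,0],"hand":1}]' | grep -E 'tcp|contact' && python3 chk.py -6 &&
python3 -m inch '[{"xyz":[0,0,0.5],"turn":[0,0,0],"hand":1},{"xyz":[0,0,1],"turn":[0,0,0],"hand":1},{"xyz":[0,0,1],"turn":[0,0,0],"hand":1}]' | grep -E 'tcp|contact' && python3 chk.py -6 &&
python3 -m inch '[{"xyz":[0,0,0.5],"turn":[0,0,0],"hand":1},{"xyz":[0,0,1],"turn":[0,0,0],"hand":1},{"xyz":[0,0,1],"turn":[0,0,0],"hand":1}]' | grep -E 'tcp|contact' && python3 chk.py -6
```

```text
tcp_pos: [0.4793, 0.2401, 0.0976]
contact_force: [-0.4, -1.0, -8.0]
tcp_pos: [0.4802, 0.2406, 0.0979]
contact_force: [-0.7, 0.5, -7.3]
tcp_pos: [0.48, 0.2404, 0.0967]
contact_force: [0.7, 0.2, -8.1]
tcp_pos: [0.4799, 0.2404, 0.0956]
contact_force: [0.3, 0.2, -7.5]
tcp_pos: [0.48, 0.2405, 0.0947]
contact_force: [0.1, -0.6, -7.2]
tcp_pos: [0.4802, 0.2402, 0.094]
contact_force: [-0.9, -2.0, -2.7]
```

```bash

python3 -m inch '[{"xyz":[0,0,0.6],"turn":[0,0,0],"hand":1},{"xyz":[0,0,0.6],"turn":[0,0,0],"hand":1},{"xyz":[0,0,0.6],"turn":[0,0,0],"hand":1}]' | grep -E 'tcp|contact'
python3 -m inch '[{"xyz":[0,0,0],"turn":[0,0,0],"hand":1},{"xyz":[0,0,0],"turn":[0,0,0],"hand":1},{"xyz":[0,0,0],"turn":[0,0,0],"hand":0.7},{"xyz":[0,0,0],"turn":[0,0,0],"hand":0.5},{"xyz":[0,0,0],"turn":[0,0,0],"hand":0.3}]' 20
python3 -m inch '[{"xyz":[0,0,0],"turn":[0,0,0],"hand":0},{"xyz":[0,0,0],"turn":[0,0,0],"hand":0},{"xyz":[0,0,0],"turn":[0,0,0],"hand":0},{"xyz":[0,0,0],"turn":[0,0,0],"hand":0},{"xyz":[0,0,0],"turn":[0,0,0],"hand":0}]'
```

```text
tcp_pos: [0.4803, 0.2403, 0.0937]
contact_force: [-1.8, -3.0, 4.8]
t: 18.88
tcp_pos: [0.4806, 0.2413, 0.0933]
eef_rot: [[-0.899, 0.438, 0.001], [0.438, 0.899, 0.001], [-0.001, 0.002, -1.0]]
contact_force: [-0.1, 0.6, 0.1]
opening: 0.573
grip_force: 0.0
t: 19.3
tcp_pos: [0.48, 0.2405, 0.0931]
eef_rot: [[-0.899, 0.438, 0.0], [0.438, 0.899, 0.0], [-0.0, 0.0, -1.0]]
contact_force: [-0.1, -0.1, 0.0]
opening: 1.003
grip_force: 0.0
```

```bash

python3 -m inch '[{"xyz":[0,0,-15],"turn":[0,0,0],"hand":0},{"xyz":[0,0,-40],"turn":[0,0,0],"hand":0},{"xyz":[0,0,-70],"turn":[0,0,0],"hand":0},{"xyz":[0,0,-100],"turn":[0,0,0],"hand":0},{"xyz":[0,0,-130],"turn":[0,0,0],"hand":0}]' | grep -E 'tcp|contact'
python3 -m inch '[{"xyz":[0,0,0],"turn":[0,0,0],"hand":0},{"xyz":[0,0,0],"turn":[0,0,0],"hand":0},{"xyz":[0,0,0],"turn":[0,0,0],"hand":0}]' | grep -E 'tcp|contact'
python3 - <<'E'
from h import *
ims=[env.capture(n) for n in("wrist","scene")]
cv2.imwrite("pics/f.png",np.hstack([cv2.resize(ims[0],(400,300)),cv2.resize(ims[1][150:300,250:450],(400,300),interpolation=3)])[:,:,::-1])
E
```

```text
tcp_pos: [0.4798, 0.2401, 0.2244]
contact_force: [1.2, -0.2, 0.0]
tcp_pos: [0.4795, 0.2403, 0.2226]
contact_force: [0.3, -0.4, -0.8]
```

View pics/f.png

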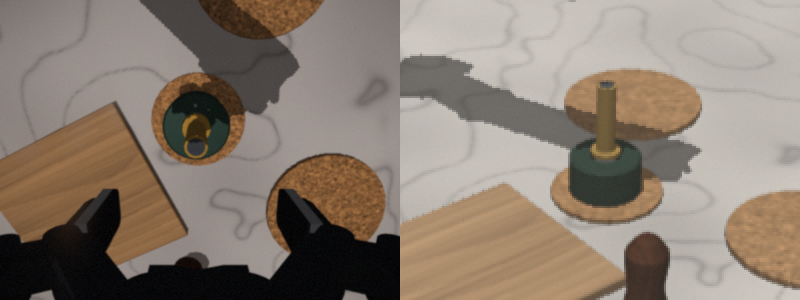

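The candlestick stands upright and wholly on the small mat, with the foot at wrist (197,123) inside the mat at (198,119). The gripper is well clear.

```bash
python3 -c "
from workcell import env
print(env.finish_job())"
```

```text
the job is handed in; nothing more can be done
None
```

The candlestick is assembled and handed in: I pressed the stem in with about 22 N, the foot hung from it when lifted, and it now stands upright and wholly on the smallest cork mat, with the gripper clear of it.

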